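# Catch a set of brake pads from the dispenser chute

## Robot

A 7-joint arm with a two-finger parallel gripper is mounted at the origin on the work surface. World frame = base frame: x ahead of the robot, y to its left, z up, the work surface at z = 0. Lengths are in m, angles in rad, forces in N, time in s.
With the tool pointing down it reaches from about 0.425 to 0.825 m from the base axis. Payload 3.6 kg.
Tool frame: the origin (TCP) lies at the very end of the fingers, on their centre line; the grasp point (between the pads) lies 19 mm behind it (manip.grip_depth is the distance from the TCP to the grasp point, in m); x points along the fingers, y is the direction in which the jaws open and shut, and the axes are right-handed (so a half turn about x gives the same grasp; the last joint's range is limited). The gripper opens to 93 mm and grips with 3 to 60 N. Pads are 15 mm wide; open, the fingers measure 128 mm over their backs; the gripper's body (75 mm by 188 mm) begins 65 mm behind the grasp point.
Start: joints at [1.27, 0.615, -0.013, 1.423, 0.008, 1.103, -0.04], TCP at [0.176, -0.626, 0.219] pointing down, gripper open.
Joint ranges: [-3.12, 3.12], [-0.3, 2.06], [-1.34, 1.32], [0.26, 2.42], [-1.36, 4.5], [0.01, 1.98], [-2.84, 2.84]. Speed limits (rad/s): [2.79, 2.79, 3.14, 3.14, 3.14, 3.14, 3.14].

## Interface

Orientations are given as a 3x3 rotation matrix whose columns are the frame's x, y, z axes.
In Python, from bench import manip gives the robot as it stands.
- The arm moves only by the tool jog_arm, never from a script. Its argument "steps" is a list of rows, each a list of 3 entries, a list of its own where there are three numbers: the shift along the tool's x, y, z in cm, then the turn, a rotation vector about the tool's x, y, z in degrees, then the closure, from 0 (fully open) to 1 (shut). A call has 1 to 12 rows; each row shifts and turns the commanded pose from where the row before left it, along the tool's axes as they then stand; what a row does not reach is not made up. A row lasts 1/12 s, in which the tool goes at most 41.7 mm and 7.16 degrees, less where a joint would pass 70% of its speed; a pose out of reach is approached as far as the arm can. A call is refused whole if a number of a shift passes 4.17 or a number of a turn 7.16, either way. A call with a gripper value outside its range is refused whole. The fingers move at their own pace and stop on an object; the grip force is fixed at half the most. Time passes only in rows, so rows that do not move let the fingers close. It gives the time, the measured TCP pose, the force and the opening at its end, in the units of the state.
- manip.observe(): the state, without advancing time (a new reading comes with each control period).
- manip.read_camera(name): name is "scene" or "top" or "wrist"; returns the picture (420x560x3 uint8, blue, green, red); there is no depth.
- manip.camera_params(name): a dict with "intrinsics" (3x3 intrinsics, pixels), "R" (3x3) and "t" (3): a world point X has camera coordinates R X + t. Camera axes: x right, y down, z forward; pixel columns grow to the right and rows downward; lengths in m; the calibration is good to about 2 mm. A picture is of the moment at which its call begins: read the wrist's pose just before it. camera_params takes no time and is no camera call; for the wrist camera it gives the pose at the moment of the call.
- manip.job_done(): hands the job in, once; it reports no verdict.
The state is a dict: "clock": time; "joint_pos": joint angles; "dq": joint speeds; "joint_torque": joint torques, N m; "tcp_pos": TCP position; "orientation": TCP orientation; "force": force on the tool from outside, world axes, zero at the start; "torque": the same for the moment, N m; "finger_gap": opening from 0.0 (shut) to 1.0 (fully open).
Only numpy, scipy, OpenCV 4.12 (cv2) and the standard library are available. Lean on these libraries where they do the work, as an engineer would, in place of code of your own. Each camera call takes 0.05 s, during which the arm holds its last target.

## Task

Bring the open parts tray in under the lip of the brake-pad chute and press its end against the release plunger until the plunger is fully home, so that the gate opens; hold it there while all four pads slide down into it. No pad may fall on the bench. Leave the tray standing flat on the bench, with the four pads in it and still holding the plunger home, and do not shove or knock over the spray can and the jar that stand beside it.

Things in the scene. Friction and masses are not known exactly. Their poses are not given: they have to be found in the camera images.
- tray: Open black plastic parts tray, 220 mm long (its x axis) x 140 mm wide (y) x 65 mm tall, walls and floor 8 mm thick, plain upright sides, about 0.5 kg empty, standing loose on the bench. Origin at the centre of its underside, z up. Both ends are alike.
- dispenser: Brake-pad dispenser fixed to the bench, a grey frame carrying an aluminium chute. Origin on the bench straight below the middle of the chute's lower lip; x axis level, the direction in which a tray is pushed in under it; z up. Frame posts, base plate (150 mm wide) and plunger housing all stand beyond x = +70 mm; only the plunger reaches nearer (to +22 mm).
- chute_lip (a point): Middle of the lip of the chute's floor, 125 mm above the bench, axes as the dispenser's. The chute rises from here towards +x at 33 degrees, 318 mm long, 60 mm wide inside, so pads leave towards -x, the last ones at about 1.2 m/s. The gate's guide frame overhangs the lip to x = -60 mm, 150 to 240 mm above the bench.
- plunger_face (a point): Centre of the front face of the dispenser's release plunger: a level steel pin with a round head, 36 mm diameter, 34 mm above the bench under the chute. Untouched, its face lies at x = +22 mm, y = 0 in the dispenser's frame; fully home, at x = +50 mm. x axis of the point = dispenser's x (push direction).
- plunger (a joint): Travel of the release plunger in m: 0 = out, 0.028 = fully home against its stop. It pushes back with about 1 to 2 N all the way and comes out again if left free. It lifts the gate by 1.4 times its own travel.
- gate (a joint): Lift in m of the steel gate plate across the chute near its lip: 0 = shut, 0.039 = fully open (plunger home). Pads start to pass at about 0.018. It falls shut when the plunger comes out.
- pad0: Brake pad, a chunky plate 72 x 48 x 18 mm (its x, y, z), about 0.18 kg, steel backing under a dark lining, origin at its middle. At the start it lies on the chute as number 1 of four in line uphill from the gate, its x axis along the slope.
- pad1: Brake pad, a chunky plate 72 x 48 x 18 mm (its x, y, z), about 0.18 kg, steel backing under a dark lining, origin at its middle. At the start it lies on the chute as number 2 of four in line uphill from the gate, its x axis along the slope.
- pad2: Brake pad, a chunky plate 72 x 48 x 18 mm (its x, y, z), about 0.18 kg, steel backing under a dark lining, origin at its middle. At the start it lies on the chute as number 3 of four in line uphill from the gate, its x axis along the slope.
- pad3: Brake pad, a chunky plate 72 x 48 x 18 mm (its x, y, z), about 0.18 kg, steel backing under a dark lining, origin at its middle. At the start it lies on the chute as number 4 of four in line uphill from the gate, its x axis along the slope.
- spray_can: Bystander: upright spray can, 60 mm diameter, 170 mm tall. Origin at the middle of its underside.
- grease_jar: Bystander: squat lidded jar, 70 mm diameter, 60 mm tall. Origin at the middle of its underside.
Things that resemble listed ones, but are neither listed nor needed, are in the scene too. What is shaped like the pad0 but pink is not meant. What is shaped like the pad3 but yellow is not meant.

How it is judged:
By the outcome, as a careful person would: the job done as asked, in the order asked, and still so for the second after the job is handed in, with the robot touching nothing.
It also fails if it takes over 61 s, if anything falls off the work surface, if the arm or the gripper's body presses on something with over 40 N, if the wrist force passes 120 N, or if a joint passes its speed limit or range.

## Working session

There is one attempt and no reset: what is moved stays moved. The work goes in short steps, Python scripts to look and compute and a tool call to move; the robot and the scene stay as the last step left them, time stands still between calls to the robot, and variables do not carry over. Pictures are saved under pics/ and viewed, and the job is handed in when it is done.

Besides the shell and the picture viewer there is one more tool, called after ">>>" by a JSON object that holds its "fn" and its "kwargs". jog_arm: Moves the arm, as the interface text tells. Its arguments: {"type":"object","properties":{"steps":{"type":"array"}},"required":["steps"]}

```bash
ls; mkdir -p pics; python3 - <<'E'
from bench import manip
import cv2,numpy as np
s=manip.observe();print(s)
for n in("scene","top","wrist"):
    im=manip.read_camera(n);cv2.imwrite(f"pics/{n}0.png",im);p=manip.camera_params(n);print(n,p)
print(manip.grip_depth)
E
```

```text
pics
{'clock': 0.0, 'joint_pos': array([ 1.27049138,  0.61592806, -0.0126359 ,  1.42494142,  0.00808718,
        1.10341408, -0.0404011 ]), 'dq': array([-2.03740889e-03, -1.12258862e-03,  6.05596108e-04,  6.67207839e-05,
       -5.74377969e-04,  1.96397837e-03,  1.82072094e-03]), 'joint_torque': array([ 8.45857971e-05, -4.58938336e+01,  2.09183511e-01, -1.65743172e+01,
       -6.10359362e-02,  2.04202632e-02,  2.30559717e-04]), 'tcp_pos': array([ 0.17555675, -0.62498864,  0.21746132]), 'orientation': array([[-7.30761067e-04,  2.70468698e-01, -9.62728492e-01],
       [ 2.53814159e-03, -9.62725146e-01, -2.70469685e-01],
       [-9.99996512e-01, -2.64118994e-03,  1.70342053e-05]]), 'force': array([-0.18331131,  1.41661747, -0.06782173]), 'torque': array([ 0.01027418, -0.02947139, -0.05666705]), 'finger_gap': 1.0001315848796504}
scene {'intrinsics': array([[485.21784561,   0.        , 280.47824849],
       [  0.        , 485.21784561, 204.83359297],
       [  0.        ,   0.        ,   1.        ]]), 'R': array([[-0.86532841,  0.50117648,  0.00537423],
       [ 0.28790896,  0.5058218 , 
[... 178 characters left out ...]
717],
       [  0.        , 399.39343888, 205.05424744],
       [  0.        ,   0.        ,   1.        ]]), 'R': array([[-0.01101866, -0.99991967, -0.00626441],
       [-0.99225192,  0.01170907, -0.12368926],
       [ 0.12375268,  0.00485298, -0.99230123]]), 't': array([-0.17324867,  0.50536565,  1.1157886 ])}
wrist {'intrinsics': array([[298.35110687,   0.        , 279.18443605],
       [  0.        , 298.35110687, 208.45085876],
       [  0.        ,   0.        ,   1.        ]]), 'R': array([[ 0.26962449, -0.96296371, -0.00188016],
       [-0.9284746 , -0.26048461,  0.26473133],
       [-0.25541642, -0.06963237, -0.96432038]]), 't': array([-0.64840603, -0.03122728,  0.39008226])}
0.0188
```

View pics/scene0.png

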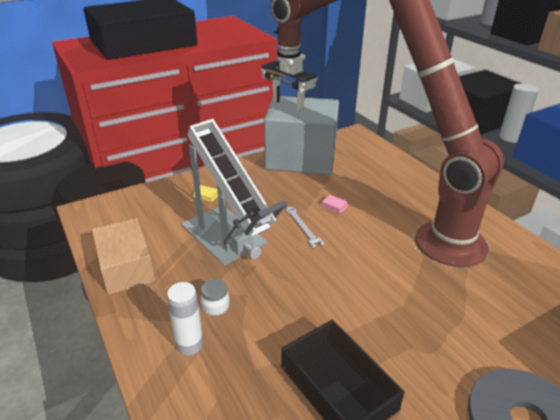

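View pics/top0.png

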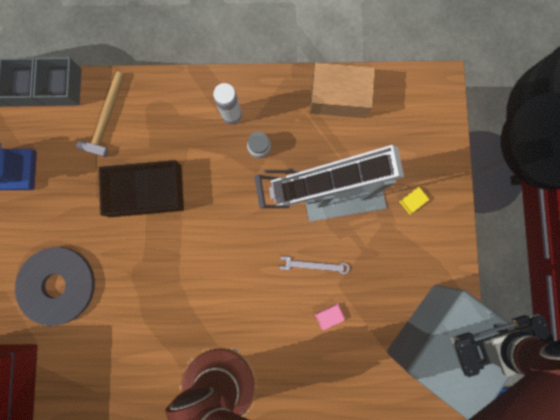

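View pics/wrist0.png

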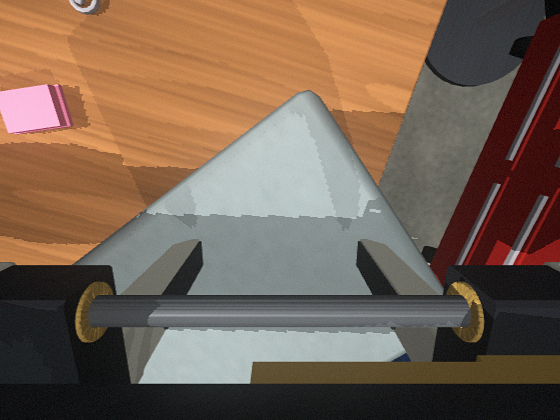

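The scene view shows the black tray at (340,372), the dispenser at (235,200), the can at (185,318), the jar at (215,297), and the decoys: pink at (335,204) and yellow at (207,193). In the top view, the tray is at (140,188), the chute lip is near (275,190), the jar is at (258,145) and the can is at (228,103).

Could be taken for the tray:
- Plain black open box at top (140,188). I choose this one because it is undivided and its proportions are close to 220x140.
- Grey two-compartment box at (38,82).
- Blue box at (15,170).

Next is a close crop to check.

```bash
python3 - <<'E'
import cv2
t=cv2.imread("pics/top0.png");s=cv2.imread("pics/scene0.png")
a=t[140:235,80:200];cv2.imwrite("pics/c1.png",cv2.convertScaleAbs(cv2.resize(a,None,fx=6,fy=6,interpolation=cv2.INTER_CUBIC),alpha=2))
a=t[75:225,205:410];cv2.imwrite("pics/c2.png",cv2.resize(a,None,fx=3.9,fy=3.9,interpolation=cv2.INTER_CUBIC))
a=s[110:360,150:330];cv2.imwrite("pics/c3.png",cv2.resize(a,None,fx=2.4,fy=2.4,interpolation=cv2.INTER_CUBIC))
E
```

```text
(no output)
```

View pics/c1.png

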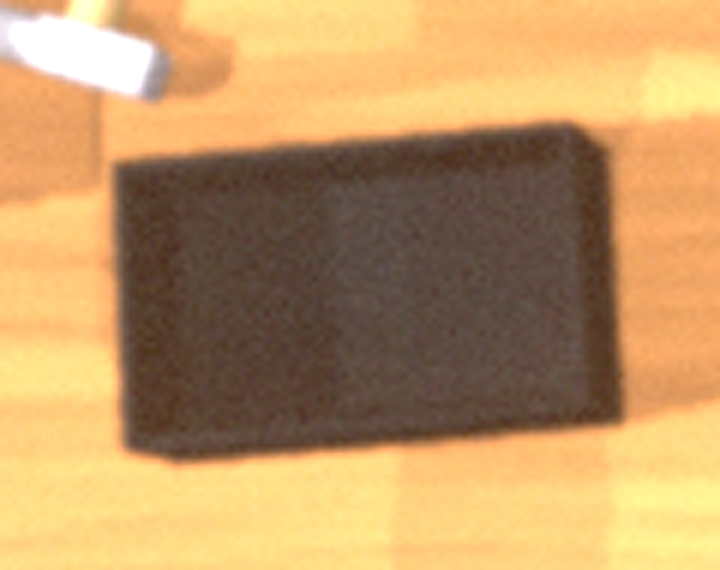

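View pics/c2.png

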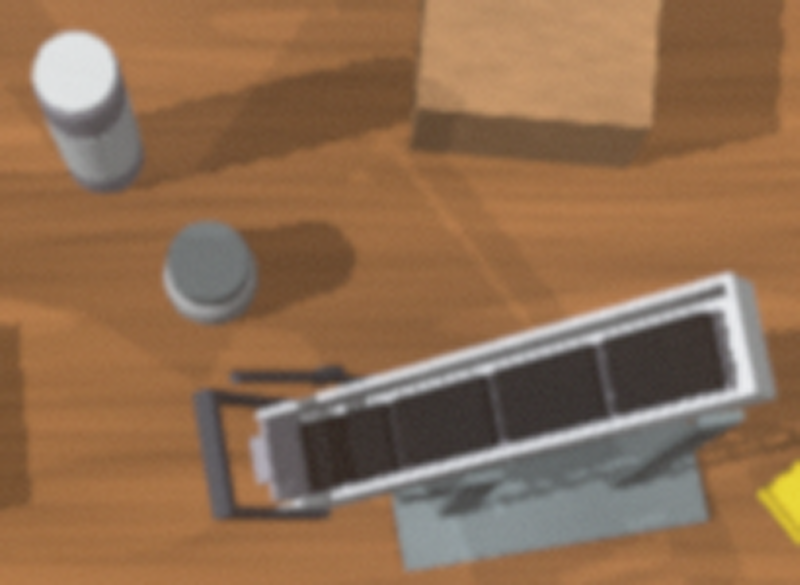

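View pics/c3.png

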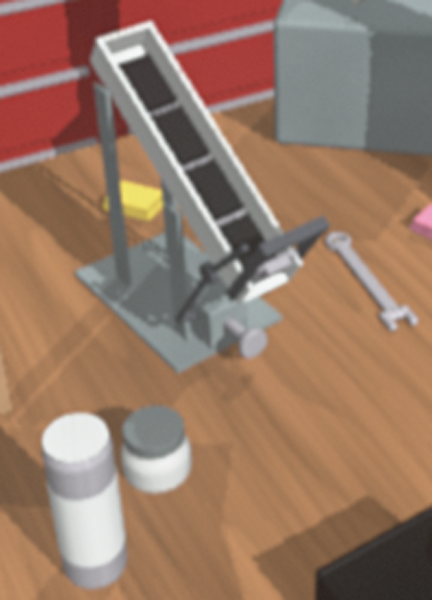

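The crops confirm the choice: a plain, undivided black tray. The plunger head is visible in the scene at about (255,252). Next I fit the poses.

```bash
cat > h.py <<'E'
import numpy as np,cv2
from scipy.optimize import least_squares,minimize
from bench import manip
P={n:manip.camera_params(n) for n in("scene","top")}
def proj(n,X,p=None):
    p=p or P[n];c=np.atleast_2d(X)@p["R"].T+p["t"];u=c@p["intrinsics"].T;return u[:,:2]/u[:,2:]
def back(n,uv,z,p=None):
    p=p or P[n];d=p["R"].T@np.linalg.solve(p["intrinsics"],[uv[0],uv[1],1]);o=-p["R"].T@p["t"];return o+d*(z-o[2])/d[2]
def rz(a):c,s=np.cos(a),np.sin(a);return np.array([[c,-s,0],[s,c,0],[0,0,1]])
def tw(q,L):return np.atleast_2d(L)@rz(q[2]).T+[q[0],q[1],0]
box=lambda l,w,h:np.array([[sx*l/2,sy*w/2,z]for sx in(-1,1)for sy in(-1,1)for z in(0,h)])
def fit_tray(im,q0,n="top",roi=None,thr=70):
    m=((im.max(2)<thr)).astype(np.uint8)
    if roi: z=np.zeros_like(m);z[roi[1]:roi[3],roi[0]:roi[2]]=m[roi[1]:roi[3],roi[0]:roi[2]];m=z
    k,lab,st,_=cv2.connectedComponentsWithStats(m);i=1+st[1:,4].argmax();m=(lab==i).astype(np.uint8)
    S=4
    M=cv2.resize(m,None,fx=S,fy=S,interpolation=cv2.INTER_NEAREST)
    def f(q):
        h=cv2.convexHull(proj(n,tw(q,box(.22,.14,.065))).astype(np.float32))
        a=np.zeros_like(M);cv2.fillPoly(a,[np.round((h+.5)*S).astype(np.int32)],1)
        return -(a&M).sum()/((a|M).sum())
    best=minimize(f,q0,method="Nelder-Mead",options=dict(initial_simplex=np.array([q0]+[np.array(q0)+np.eye(3)[i]*[.01,.01,.05][i] for i in range(3)])))
    return best.x,-best.fun,st[i]
E
python3 - <<'E'
from h import *
t=cv2.imread("pics/top0.png");s=cv2.imread("pics/scene0.png")
print("cams",[-p["R"].T@p["t"] for p in P.values()])
c=back("top",(140,188),.04);print(c)
for th in(60,75,90):
    q,f,st=fit_tray(t,[c[0],c[1],-1.5],roi=(85,145,200,230),thr=th);print(th,q,f,st)
g=lambda x,y,o,k:(o[0]+x/k,o[1]+y/k)
C2=lambda x,y:g(x,y,(205,75),3.9);C3=lambda x,y:g(x,y,(150,110),2.4)
obs=[("scene",C3(181,368),[.07,.075,0]),("scene",C3(281,318),[.07,-.075,0]),("top",C2(408,569),[.07,-.075,0]),("scene",C3(254,342),[.022,0,.034]),("top",C2(260,458),[0,0,.125])]
def r(q):return np.concatenate([proj(n,tw(q,[L]))[0]-uv for n,uv,L in obs])
o=back("top",C2(260,458),.125)
d=least_squares(r,[o[0],o[1],-1.5]);print("disp",d.x,r(d.x).reshape(-1,2).round(1))
for nm,uv,z in(("jar",C2(210,263),.06),("can",C2(76,73),.17)):
    X=back("top",uv,z);print(nm,X,"in disp",(rz(d.x[2]).T@(X-[d.x[0],d.x[1],0])).round(3))
X=np.array([q[0],q[1],0]);print("tray in disp",(rz(d.x[2]).T@(X-[d.x[0],d.x[1],0])).round(3), np.degrees(q[2]-d.x[2]))
for nm,uv in(("jarb",C3(157,478)),("canb",C3(92,572))):print(nm,back("scene",uv,0))
b=proj("scene",tw(q,box(.22,.14,.065))).astype(int)
for p in b: cv2.circle(s,tuple(map(int,p)),2,(0,255,0),-1)
for n,uv,L in obs:
  p=proj(n,tw(d.x,[L]))[0].astype(int); cv2.circle(s if n=="scene" else t,tuple(map(int,p)),2,(0,255,0),-1)
for p in proj("top",tw(q,box(.22,.14,.065))).astype(int): cv2.circle(t,tuple(map(int,p)),1,(0,255,0),-1)
v=np.vstack([s[150:420,150:430],t[60:240,80:360]]);cv2.imwrite("pics/o1.png",cv2.resize(v,None,fx=1.3,fy=1.3))
E
```

```text
cams [array([0.9630625 , 0.67667908, 0.8973463 ]), array([ 0.36145924, -0.18456702,  1.1686214 ])]
[0.5562571  0.22154148 0.04      ]
60 [ 0.7562571   0.35154148 -1.7       ] -0.0 [ 100  161   83   55 3982]
75 [ 0.7562571   0.35154148 -1.7       ] -0.0 [  99  161   85   56 4124]
90 [ 0.7562571   0.35154148 -1.7       ] -0.0 [  99  160   85   57 4226]
disp [ 0.5206928  -0.17622157 -1.4054044 ] [[-1.3  3.4]
 [ 0.7  1.5]
 [-2.8  0.4]
 [ 1.   2.2]
 [ 6.8  1.7]]
jar [ 0.68051045 -0.12131662  0.06      ] in disp [-0.028  0.167  0.06 ]
can [ 0.78084047 -0.03838605  0.17      ] in disp [-0.093  0.279  0.17 ]
tray in disp [-0.482  0.319  0.   ] -16.879084599625163
jarb [ 0.68787033 -0.10575382  0.        ]
canb [ 0.78785982 -0.02909497  0.        ]h.py:21: RuntimeWarning: overflow encountered in scalar negative
  return -(a&M).sum()/((a|M).sum())
```

View pics/o1.png

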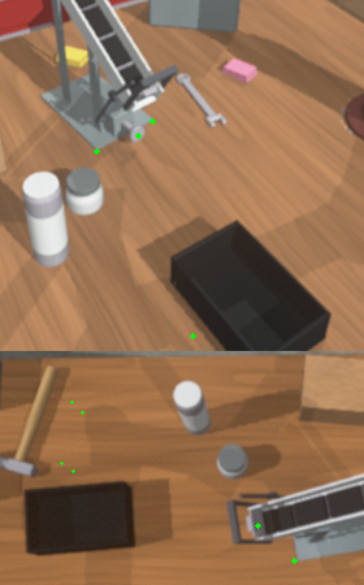

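```bash
sed -i 's/return -(a&M).sum()\/((a|M).sum())/return -float((a\&M).sum())\/float((a|M).sum())/' h.py
cat > fit.py <<'E'
from h import *
t=cv2.imread("pics/top0.png");s=cv2.imread("pics/scene0.png")
c=back("top",(140,188),.04)
for th in(60,75,90):
    q,f,st=fit_tray(t,[c[0],c[1],-1.5],roi=(85,145,200,230),thr=th);print(th,q,f)
g=lambda x,y,o,k:(o[0]+x/k,o[1]+y/k)
C2=lambda x,y:g(x,y,(205,75),3.9);C3=lambda x,y:g(x,y,(150,110),2.4)
obs=[("scene",C3(181,368),[.07,.075,0]),("scene",C3(281,318),[.07,-.075,0]),("top",C2(408,569),[.07,-.075,0]),("scene",C3(254,342),[.022,0,.034]),("scene",C3(266,288),[0,0,.125]),("top",C2(735,285),[.267,0.035,.3])]
def r(q):return np.concatenate([(proj(n,tw(q,[L]))[0]-uv)*(i<5) for i,(n,uv,L) in enumerate(obs)])
o=back("top",C2(260,458),.125)
d=least_squares(r,[o[0],o[1],-1.5],loss="soft_l1");d=d.x;print("disp",d,r(d).reshape(-1,2).round(1))
E
python3 - <<'E'
from fit import *
print("lip by top",back("top",C2(260,458),.125),"lip by scene",back("scene",C3(266,288),.125),"plunger",back("scene",C3(254,342),.034))
# triangulated chute axis: top-view mid points of chute
a=back("top",C2(265,458),.125)
L=[("lip",[0,0,.125]),("pl",[.022,0,.034]),("A",[.07,.075,0]),("B",[.07,-.075,0]),("lipL",[0,.03,.125]),("lipR",[0,-.03,.125]),("gL",[-.06,.05,.24]),("gR",[-.06,-.05,.24]),("top",[.2667,0,.298])]
S=cv2.resize(s[110:290,150:330],None,fx=4,fy=4,interpolation=2)[:600];T=cv2.resize(t[130:230,255:410],None,fx=5,fy=5,interpolation=2)
for nm,X in L:
  for n,I,o,k in(("scene",S,(150,110),4),("top",T,(255,130),5)):
    p=(proj(n,tw(d,[X]))[0]-o)*k+k/2;cv2.circle(I,tuple(map(int,p)),4,(0,255,0),1);cv2.putText(I,nm,tuple(map(int,p)),0,.4,(0,255,255),1)
cv2.imwrite("pics/o2.png",S);cv2.imwrite("pics/o3.png",T)
E
```

```text
60 [ 0.55532253  0.21744095 -1.53221105] 0.9146696914439961
75 [ 0.55599694  0.21878371 -1.50389902] 0.9446528274874731
90 [ 0.55497043  0.21917149 -1.50195496] 0.9668960386832807
disp [ 0.51795316 -0.18458261 -1.40518797] [[-1.7  1.3]
 [ 0.1 -0.5]
 [ 0.1  1.3]
 [ 0.4  0.1]
 [-0.2  0. ]
 [ 0.  -0. ]]
lip by top [ 0.52548569 -0.15831741  0.125     ] lip by scene [ 0.51739055 -0.18445971  0.125     ] plunger [ 0.52232542 -0.20717499  0.034     ]
```

View pics/o2.png

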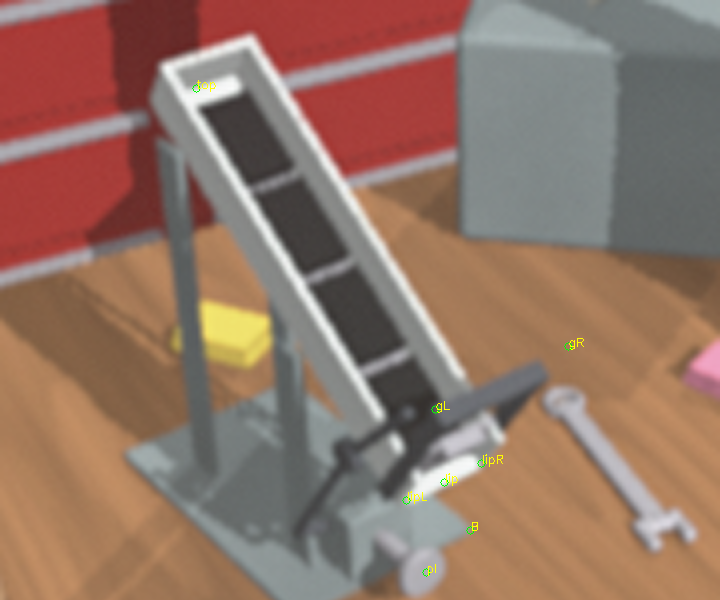

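View pics/o3.png

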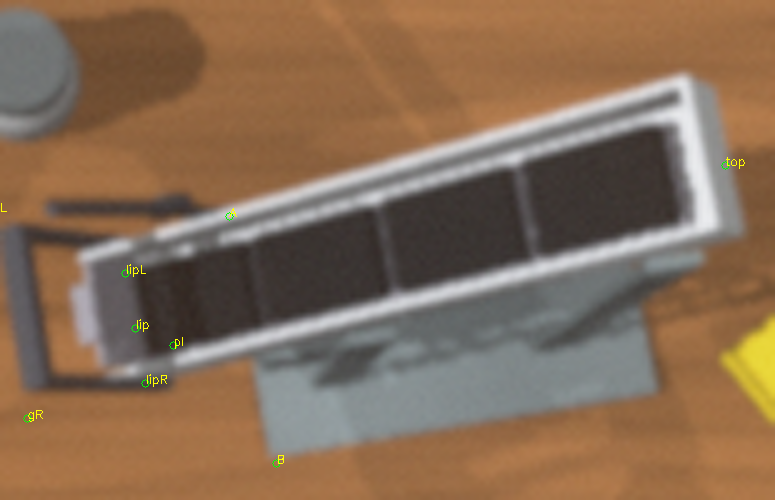

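The tray fit is (0.555, 0.219), yaw -1.50, and the dispenser fit is (0.518, -0.185), yaw -1.405. The guide bar at its stated -60 mm agrees with this. Before moving I check the camera mount and work out the grasp geometry.

```bash
python3 - <<'E'
from fit import *
st=manip.observe();p=manip.camera_params("wrist")
print("cam in tool",st["orientation"].T@(-p["R"].T@p["t"]-st["tcp_pos"]))
print((proj("scene",tw(q,box(.22,.14,.065)))-[0,0]).round(0).tolist())
for l in([-.085,.066,.038],):print("grasp",tw(q,[l]))
d2=np.array([*tw(d,[[-.06,0,0]])[0][:2],d[2]]);print("final",d2,tw(d2,[[-.085,.066,.038]]))
for nm,uv,z in(("jar",C2(210,263),.06),("can",C2(76,73),.17)):
    X=back("top",uv,z);print(nm,(rz(d[2]).T@(X-[d[0],d[1],0])).round(3))
E
```

```text
60 [ 0.55532253  0.21744095 -1.53221105] 0.9146696914439961
75 [ 0.55599694  0.21878371 -1.50389902] 0.9446528274874731
90 [ 0.55497043  0.21917149 -1.50195496] 0.9668960386832807
disp [ 0.51795316 -0.18458261 -1.40518797] [[-1.7  1.3]
 [ 0.1 -0.5]
 [ 0.1  1.3]
 [ 0.4  0.1]
 [-0.2  0. ]
 [ 0.  -0. ]]
cam in tool [-0.16547326 -0.00053943 -0.07261179]
[[400.0, 411.0], [405.0, 392.0], [346.0, 450.0], [349.0, 431.0], [331.0, 337.0], [333.0, 318.0], [280.0, 366.0], [280.0, 347.0]]
grasp [[0.61496721 0.3085101  0.038     ]]
final [ 0.50806201 -0.12540352 -1.40518797] [[ 0.55914656 -0.03068621  0.038     ]]
jar [-0.036  0.171  0.06 ]
can [-0.101  0.283  0.17 ]
```

>>> {"fn": "jog_arm", "kwargs": {"steps": [[[-4, 0, 0], [0, 0, 0], 0], [[-4, 0, 0], [0, 0, 0], 0], [[-4, 0, 0], [0, 0, 0], 0], [[-4, 0, 0], [0, 0, 0], 0], [[-4, 0, 0], [0, 0, 0], 0], [[-2, 0, 0], [0, 0, 0], 0], [[0, 0, -4.1], [-3.6, 0, 0], 0], [[0, 0, -4.1], [-3.6, 0, 0], 0]]}}

```text
clock: 0.82
tcp_pos: [0.2518, -0.6029, 0.4404]
orientation: [[-0.0, 0.385, -0.923], [-0.004, -0.923, -0.385], [-1.0, 0.004, 0.002]]
force: [1.0, -0.6, -0.4]
finger_gap: 1.002
```

>>> {"fn": "jog_arm", "kwargs": {"steps": [[[0, 0, -4.1], [-3.6, 0, 0], 0.3], [[0, 0, -4.1], [-3.6, 0, 0], 0.3], [[0, 0, -4.1], [-3.6, 0, 0], 0.3], [[0, 0, -4.1], [-3.6, 0, 0], 0.3], [[0, 0, -4.1], [-3.6, 0, 0], 0.3], [[0, 0, -4.1], [-3.6, 0, 0], 0.3], [[0, 0, -4.1], [-3.6, 0, 0], 0.3], [[0, 0, -4.1], [-3.6, 0, 0], 0.3], [[0, 0, -4.1], [-3.6, 0, 0], 0.3], [[0, 0, -4.1], [-3.6, 0, 0], 0.3], [[0, 0, -4.1], [-3.6, 0, 0], 0.3], [[0, 0, -4.1], [-3.6, 0, 0], 0.3]]}}

```text
clock: 1.82
tcp_pos: [0.608, -0.2737, 0.4377]
orientation: [[-0.001, 0.915, -0.403], [0.0, -0.403, -0.915], [-1.0, -0.001, 0.0]]
force: [0.5, -0.4, -0.2]
finger_gap: 0.701
```

>>> {"fn": "jog_arm", "kwargs": {"steps": [[[0, 0, -4.1], [-3.6, 0, 0], 0.5], [[0, 0, -4.1], [-3.6, 0, 0], 0.5], [[0, 0, -4.1], [-3.6, 0, 0], 0.5], [[0, 0, -4.1], [-3.6, 0, 0], 0.5], [[0, 0, -4.1], [-3.6, 0, 0], 0.5], [[0, 0, -4.1], [-3.6, 0, 0], 0.5], [[0, 0, -4.1], [-3.6, 0, 0], 0.5], [[0, 0, -4.1], [0, 0, 0], 0.5], [[0, 0, -4.1], [0, 0, 0], 0.5], [[0, 0, -4.1], [0, 0, 0], 0.5], [[0, 0, -3], [0, 0, 0], 0.5], [[0, 0, 0], [0, 0, 0], 0.5]]}}

```text
clock: 2.82
tcp_pos: [0.6657, 0.1648, 0.4371]
orientation: [[-0.005, 0.999, 0.036], [0.006, 0.036, -0.999], [-1.0, -0.004, -0.006]]
force: [0.3, 1.1, -0.5]
finger_gap: 0.501
```

```bash
python3 - <<'E'
from h import *
st=manip.observe();print(st["tcp_pos"],st["orientation"].round(3),st["joint_pos"].round(2))
p=manip.camera_params("wrist");im=manip.read_camera("wrist");cv2.imwrite("pics/w1.png",im)
im2=manip.read_camera("top");cv2.imwrite("pics/t1.png",im2)
import pickle;pickle.dump(p,open("pics/w1.pkl","wb"))
E
```

```text
[0.66574155 0.16479431 0.43706052] [[-0.005  0.999  0.036]
 [ 0.006  0.036 -0.999]
 [-1.    -0.004 -0.006]] [-0.13  0.63 -0.37  0.81  0.21  1.73 -0.36]
```

View pics/w1.png

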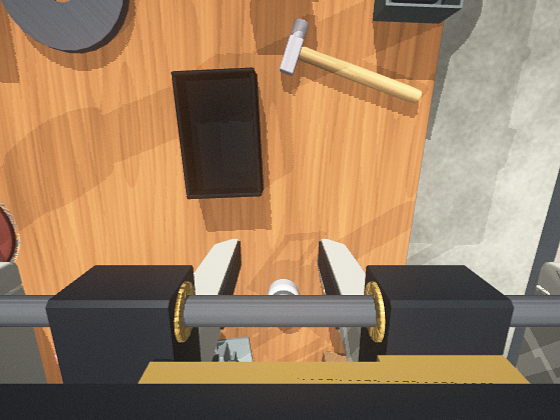

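The wrist view shows the whole tray, with corners near (173,72), (255,69), (263,194) and (188,198). I refine its pose from this.

```bash
cat > fw.py <<'E'
from h import *
import sys
def fitw(name,roi,q0,thrs=(70,85,100)):
    import pickle
    P["wrist"]=pickle.load(open(f"pics/{name}.pkl","rb"));im=cv2.imread(f"pics/{name}.png")
    for th in thrs:
        q,f,_=fit_tray(im,q0,"wrist",roi,th);print(th,q.round(4),round(f,3))
    return q,im
E
python3 - <<'E'
from fw import *
q,im=fitw("w1",(150,50,285,215),[.555,.219,-1.502])
a=proj("wrist",tw(q,box(.22,.14,.065)));print(a.round(0).tolist())
I=cv2.resize(im[50:215,150:285],None,fx=3.6,fy=3.6)
for p in (a-[150,50]+.5)*3.6: cv2.circle(I,tuple(map(int,p)),3,(0,255,0),1)
cv2.imwrite("pics/w1o.png",cv2.convertScaleAbs(I,alpha=1.8))
for th in(90,100):print("top",fit_tray(cv2.imread("pics/t1.png"),q,"top",(85,145,200,230),th)[:2])
st=manip.observe();R=st["orientation"]
for l in([-.085,.066,.038],):
    X=tw(q,[l])[0];print("target",X,"tool delta cm",(R.T@(X-st["tcp_pos"])*100).round(2),"yaw want",np.degrees(q[2]+np.pi/2),"have",np.degrees(np.arctan2(R[1,1],R[0,1])))
E
```

```text
70 [ 0.5536  0.2197 -1.4983] 0.954
85 [ 0.5545  0.2202 -1.4928] 0.971
100 [ 0.5538  0.2201 -1.4925] 0.977
[[182.0, 77.0], [170.0, 70.0], [257.0, 73.0], [254.0, 66.0], [196.0, 192.0], [186.0, 199.0], [263.0, 189.0], [262.0, 196.0]]
top (array([ 0.5547188 ,  0.22317873, -1.48807435]), np.float64(0.8019383756130758))
top (array([ 0.55389609,  0.2335765 , -1.49803178]), np.float64(0.7891641541230554))
target [0.6129218  0.31004485 0.038     ] tool delta cm [ 39.98  -5.04 -15.52] yaw want 4.486495200353288 have 1.4618943319930258
```

View pics/w1o.png

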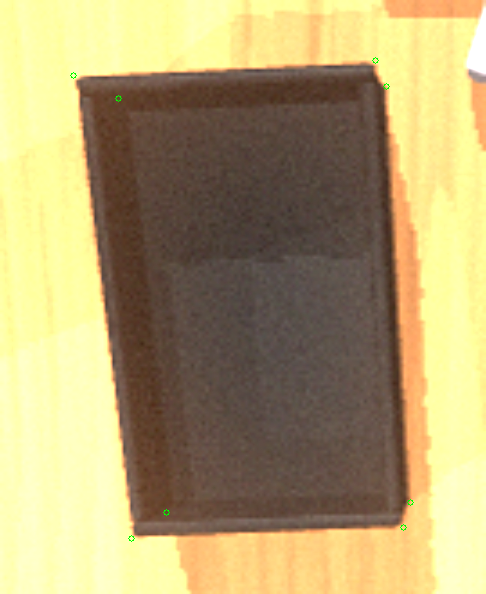

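>>> {"fn": "jog_arm", "kwargs": {"steps": [[[1, -0.5, -4], [0, 0, 0], 0.5], [[2, -0.5, -4], [0, 0, 0], 0.5], [[3.2, -1, -4], [0, 0, 0], 0.5], [[4, -1, -3.5], [0, 0, 0], 0.5], [[4, -1, 0], [0, 0, 0], 0.5], [[4, -1, 0], [0, 0, 0], 0.5], [[4, 0, 0], [0, 0, 0], 0.5], [[4, 0, 0], [0, 0, 0], 0.5], [[2, 0, 0], [-3, 0, 0], 0.5], [[0, 0, 0], [0, 0, 0], 0.5], [[0, 0, 0], [0, 0, 0], 0.5]]}}

```text
clock: 3.83
tcp_pos: [0.6208, 0.2874, 0.1732]
orientation: [[-0.001, 0.998, 0.071], [-0.002, 0.071, -0.998], [-1.0, -0.001, 0.002]]
force: [0.3, 0.2, 0.6]
finger_gap: 0.501
```

```bash
python3 - <<'E'
from h import *
st=manip.observe();R=st["orientation"]
p=manip.camera_params("wrist");im=manip.read_camera("wrist");cv2.imwrite("pics/w2.png",im)
import pickle;pickle.dump(p,open("pics/w2.pkl","wb"))
X=tw([.554,.220,-1.4935],[[-.085,.066,.038]])[0]
print(X,st["tcp_pos"],(R.T@(X-st["tcp_pos"])*100).round(2),np.degrees(np.arctan2(R[1,1],R[0,1])),R[:,0])
print("TCP px",proj("w",st["tcp_pos"],p))
E
```

```text
[0.61323929 0.30984268 0.038     ] [0.62075583 0.28736273 0.17318312] [13.52 -0.57 -2.32] 4.049207776670125 [-0.0011478  -0.00171946 -0.99999786]
TCP px [[280.53862341 253.83717749]]
```

View pics/w2.png

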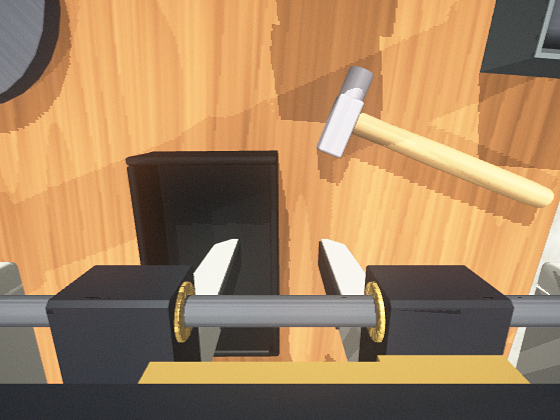

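The wrist view puts the tray's +y wall (col 277) between the fingers (230 and 330) and the tray's rear end at row 158. I lower onto the wall.

>>> {"fn": "jog_arm", "kwargs": {"steps": [[[0, -0.6, -2.3], [-0.4, 0, 0], 0.5], [[3, 0, 0], [0, 0, 0], 0.5], [[3, 0, 0], [0, 0, 0], 0.5], [[3, 0, 0], [0, 0, 0], 0.5], [[2.5, 0, 0], [0, 0, 0], 0.5], [[2, 0, 0], [0, 0, 0], 0.5], [[0, 0, 0], [0, 0, 0], 0.5], [[0, 0, 0], [0, 0, 0], 0.5]]}}

```text
clock: 4.55
tcp_pos: [0.6137, 0.3126, 0.0405]
orientation: [[0.002, 0.997, 0.08], [0.001, 0.08, -0.997], [-1.0, 0.003, -0.001]]
force: [0.2, -0.1, -0.1]
finger_gap: 0.5
```

```bash
python3 - <<'E'
from h import *
st=manip.observe();print(st["tcp_pos"],st["force"])
p=manip.camera_params("wrist");im=manip.read_camera("wrist");cv2.imwrite("pics/w3.png",im)
print("TCP px",proj("w",st["tcp_pos"],p),proj("w",st["tcp_pos"]+[0,0,.027],p))
E
```

```text
[0.61371619 0.31256699 0.04051808] [ 0.18986791 -0.12105285 -0.08864915]
TCP px [[280.56708669 253.90779055]] [[280.90812299 275.51953594]]
```

View pics/w3.png

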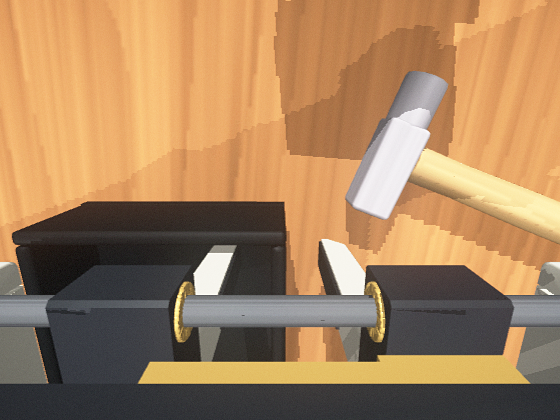

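The wall (cols 274-286) is centred on the TCP column (280), so I close.

>>> {"fn": "jog_arm", "kwargs": {"steps": [[[0, 0, 0], [0, 0, 0], 0.8], [[0, 0, 0], [0, 0, 0], 0.9], [[0, 0, 0], [0, 0, 0], 1], [[0, 0, 0], [0, 0, 0], 1], [[0, 0, 0], [0, 0, 0], 1], [[0, 0, 0], [0, 0, 0], 1], [[0, 0, 0], [0, 0, 0], 1]]}}

```text
clock: 5.18
tcp_pos: [0.6125, 0.3125, 0.039]
orientation: [[0.001, 0.997, 0.082], [0.001, 0.082, -0.997], [-1.0, 0.001, -0.001]]
force: [1.3, -0.2, 0.1]
finger_gap: 0.084
```

```bash
python3 - <<'E'
from h import *
st=manip.observe();R=st["orientation"];print(st["tcp_pos"],st["force"],st["finger_gap"],R.round(4))
yw=np.arctan2(R[1,1],R[0,1]);print(np.degrees(yw))
# tray pose from grip: TCP at tray (-.0875?, .066)
# final goal
d=np.array([.518,-.1846,-1.405])
lx=(rz(-1.4935).T@(st["tcp_pos"]-[.554,.22,0]));print("grip in tray",lx)
for tx in(-.11,-.06):
    dd=np.array([*tw(d,[[tx,0,0]])[0][:2],d[2]])
    X=tw(dd,[[lx[0],.066,0]])[0];X[2]=st["tcp_pos"][2];D=X-st["tcp_pos"]
    print(tx,X,"delta world",D.round(4),"delta in current tool cm",(R.T@D*100).round(2),"turn",np.degrees(d[2]+1.4935))
E
```

```text
[0.61254375 0.31251858 0.03903369] [ 1.32710744 -0.15944095  0.08230236] 0.08372373165797342 [[ 8.000e-04  9.967e-01  8.170e-02]
 [ 6.000e-04  8.170e-02 -9.967e-01]
 [-1.000e+00  8.000e-04 -5.000e-04]]
4.6866431648869336
grip in tray [-0.08772162  0.06551318  0.03903369]
-0.11 [0.55046342 0.02130281 0.03903369] delta world [-0.0621 -0.2912  0.    ] delta in current tool cm [-2.000e-02 -8.570e+00  2.852e+01] turn 5.070676486907787
-0.06 [ 0.55871531 -0.02801155  0.03903369] delta world [-0.0538 -0.3405  0.    ] delta in current tool cm [-2.00e-02 -8.15e+00  3.35e+01] turn 5.070676486907787
```

>>> {"fn": "jog_arm", "kwargs": {"steps": [[[0, -0.4, 1.2], [0, 0, 0], 1], [[0, -1, 2.6], [0, 0, 0], 1], [[0, -1, 2.6], [0, 0, 0], 1], [[0, -1, 2.6], [0, 0, 0], 1], [[0, -1, 2.6], [0, 0, 0], 1], [[0, -1, 2.6], [0, 0, 0], 1], [[0, -1, 2.6], [0, 0, 0], 1], [[0, -1, 2.6], [0, 0, 0], 1], [[0, -1, 2.6], [0, 0, 0], 1], [[0, -0.5, 2.5], [0, 0, 0], 1], [[0, 0, 0], [-3, 0, 0], 1], [[0, 0, 0], [-2, 0, 0], 1]]}}

```text
clock: 6.18
tcp_pos: [0.5434, 0.0574, 0.039]
orientation: [[-0.0, 0.986, 0.167], [-0.003, 0.167, -0.986], [-1.0, -0.001, 0.003]]
force: [0.2, -2.8, 1.1]
finger_gap: 0.082
```

>>> {"fn": "jog_arm", "kwargs": {"steps": [[[0, 0, 0], [0, 0, 0], 1], [[0, 0, 0], [0, 0, 0], 1], [[0, 0, 0], [0, 0, 0], 1]]}}

```text
clock: 6.43
tcp_pos: [0.5435, 0.0587, 0.0389]
orientation: [[-0.001, 0.986, 0.167], [-0.003, 0.167, -0.986], [-1.0, -0.001, 0.003]]
force: [-0.7, -5.2, 3.7]
finger_gap: 0.082
```

```bash
cat > chk.py <<'E'
from h import *
import sys
n=sys.argv[1]
st=manip.observe();R=st["orientation"];X=st["tcp_pos"]
yw=np.arctan2(R[1,1],R[0,1]);print("tcp",X.round(4),"F",st["force"].round(1),"yaw",np.degrees(yw).round(2),"Rx",R[:,0].round(4),"gap",round(st["finger_gap"],3))
d=np.array([.518,-.1846,-1.405]);ty=yw-np.pi/2-np.radians(.2)*0
l=np.array([-.0877,.066,0]);c=X-rz(ty)@l;r=rz(d[2]).T@(c-[d[0],d[1],0]);print("tray by grip in disp",r.round(4),"dyaw",np.degrees(ty-d[2]).round(2))
D=rz(d[2])@(np.array([-.06,0,r[2]])-r);print("togo tool cm",(R.T@D*100).round(2))
for c in sys.argv[2:]:cv2.imwrite(f"pics/{c}{n}.png",manip.read_camera(c))
E
python3 chk.py 4 top scene wrist
```

```text
tcp [0.5435 0.0587 0.0389] F [-0.7 -5.2  3.7] yaw 9.59 Rx [-6.0e-04 -3.2e-03 -1.0e+00] gap 0.082
tray by grip in disp [-0.148  -0.0005  0.0389] dyaw 0.09
togo tool cm [0.03 0.04 8.8 ]
```

View pics/top4.png

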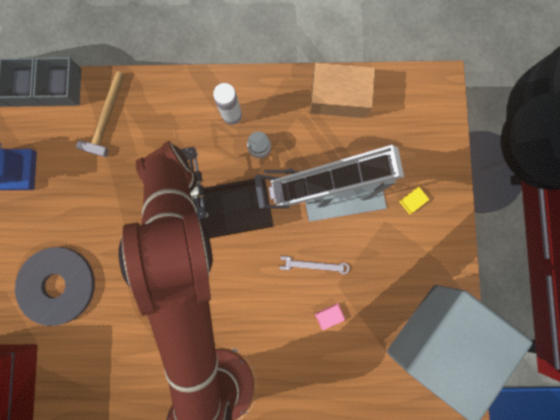

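View pics/scene4.png

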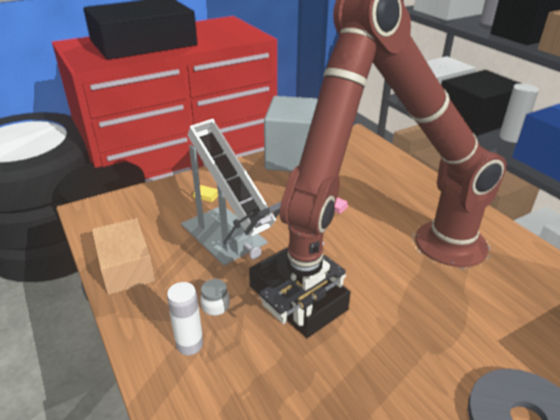

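View pics/wrist4.png

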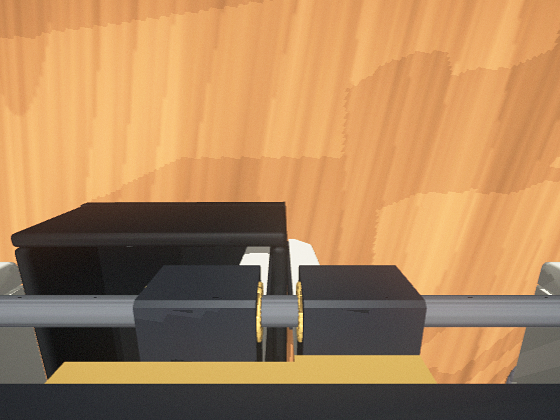

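The tray is dragged in front of the lip, and the can and jar are untouched. I zoom to check its alignment against the plunger and plate.

```bash
python3 - <<'E'
from h import *
t=cv2.imread("pics/top4.png");s=cv2.imread("pics/scene4.png")
d=np.array([.518,-.1846,-1.405]);c=np.array([*tw(d,[[-.148,-.0005,0]])[0][:2],d[2]+.0016])
T=cv2.resize(t[140:250,190:330],None,fx=5,fy=5,interpolation=2);S=cv2.resize(s[180:340,190:360],None,fx=4,fy=4,interpolation=2)
for n,I,o,k in(("top",T,(190,140),5),("scene",S,(190,180),4)):
  for pts,col in((tw(c,box(.22,.14,.065)),(0,255,0)),(tw(d,[[.022,0,.034],[.07,.075,0],[.07,-.075,0],[0,0,.125]]),(0,0,255))):
    for p in (proj(n,pts)-o+.5)*k:cv2.circle(I,tuple(map(int,p)),4,col,1)
cv2.imwrite("pics/o4t.png",T);cv2.imwrite("pics/o4s.png",S[:600])
E
```

View pics/o4t.png

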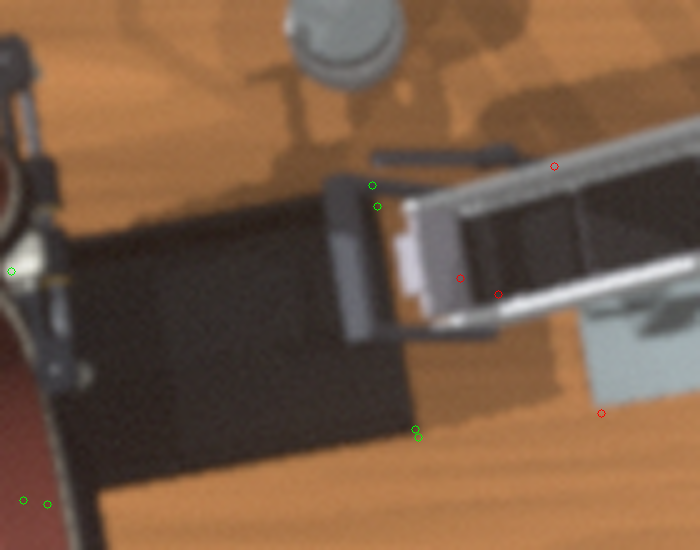

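View pics/o4s.png

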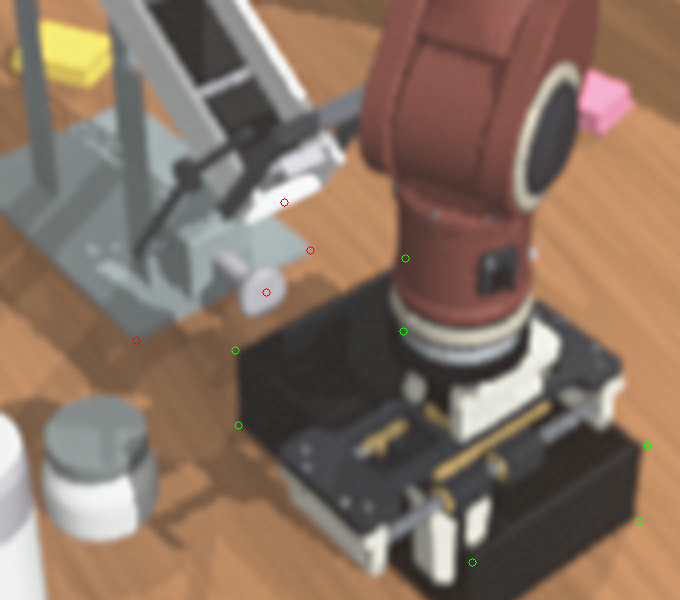

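Tray alignment agrees with both views to a few mm. Now I push onto the plunger.

>>> {"fn": "jog_arm", "kwargs": {"steps": [[[0, 0, 1], [0, 0, 0], 1], [[0, 0, 2], [0, 0, 0], 1], [[0, 0, 1.5], [0, 0, 0], 1], [[0, 0, 1], [0, 0, 0], 1], [[0, 0, 0.7], [0, 0, 0], 1], [[0, 0, 0.7], [0, 0, 0], 1], [[0, 0, 0.7], [0, 0, 0], 1], [[0, 0, 0.6], [0, 0, 0], 1], [[0, 0, 0.6], [0, 0, 0], 1], [[0, 0, 0.2], [0, 0, 0], 1], [[0, 0, 0], [0, 0, 0], 1]]}}

```text
clock: 7.5
tcp_pos: [0.5591, -0.0259, 0.039]
orientation: [[0.001, 0.986, 0.169], [0.003, 0.169, -0.986], [-1.0, 0.001, -0.003]]
force: [0.6, 4.0, 1.0]
finger_gap: 0.086
```

```bash
python3 chk.py 5 scene top
```

```text
tcp [ 0.5591 -0.0259  0.039 ] F [0.6 4.  1. ] yaw 9.72 Rx [ 9.e-04  3.e-03 -1.e+00] gap 0.086
tray by grip in disp [-0.0618  0.001   0.039 ] dyaw 0.22
togo tool cm [-0.   -0.1   0.18]
```

View pics/scene5.png

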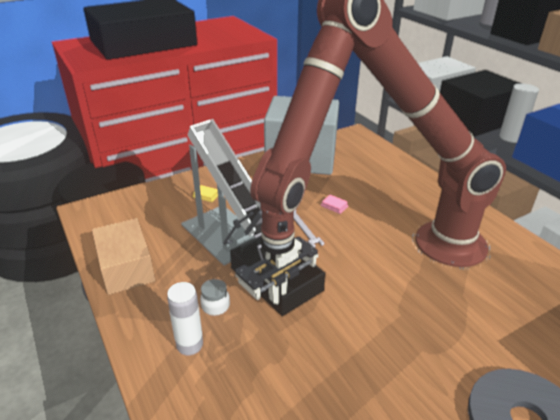

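View pics/top5.png

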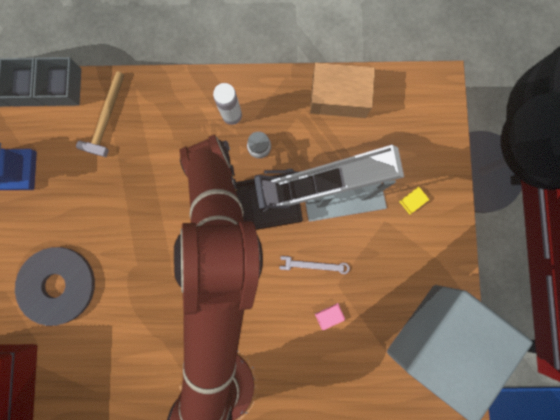

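The pads are already sliding: the scene view shows the chute's upper half empty. The force is low, so the plunger may not be at its stop yet. I press on in small steps.

>>> {"fn": "jog_arm", "kwargs": {"steps": [[[0, 0, 0.15], [0, 0, 0], 1], [[0, 0, 0.15], [0, 0, 0], 1], [[0, 0, 0.1], [0, 0, 0], 1], [[0, 0, 0], [0, 0, 0], 1]]}}

```text
clock: 7.93
tcp_pos: [0.5592, -0.0263, 0.0391]
orientation: [[0.001, 0.985, 0.172], [0.007, 0.172, -0.985], [-1.0, 0.002, -0.007]]
force: [-0.9, 9.6, 1.8]
finger_gap: 0.08
```

>>> {"fn": "jog_arm", "kwargs": {"steps": [[[0, 0, 0.1], [0, 0, 0], 1], [[0, 0, 0.1], [0, 0, 0], 1], [[0, 0, 0], [0, 0, 0], 1]]}}

```text
clock: 8.18
tcp_pos: [0.5593, -0.0263, 0.0391]
orientation: [[0.0, 0.985, 0.174], [0.009, 0.174, -0.985], [-1.0, 0.002, -0.009]]
force: [-1.6, 12.3, 1.8]
finger_gap: 0.08
```

>>> {"fn": "jog_arm", "kwargs": {"steps": [[[0, 0, 0.1], [0, 0, 0], 1], [[0, 0, 0.1], [0, 0, 0], 1], [[0, 0, 0], [0, 0, 0], 1]]}}

```text
clock: 8.43
tcp_pos: [0.5593, -0.0263, 0.039]
orientation: [[-0.0, 0.985, 0.175], [0.011, 0.175, -0.985], [-1.0, 0.002, -0.011]]
force: [-3.5, 14.7, 2.0]
finger_gap: 0.082
```

```bash
python3 chk.py 6 scene top wrist
```

```text
tcp [ 0.5593 -0.0263  0.039 ] F [-3.5 14.7  2. ] yaw 10.07 Rx [-3.000e-04  1.140e-02 -9.999e-01] gap 0.082
tray by grip in disp [-0.0609  0.0017  0.039 ] dyaw 0.57
togo tool cm [-0.   -0.17  0.09]
```

View pics/scene6.png

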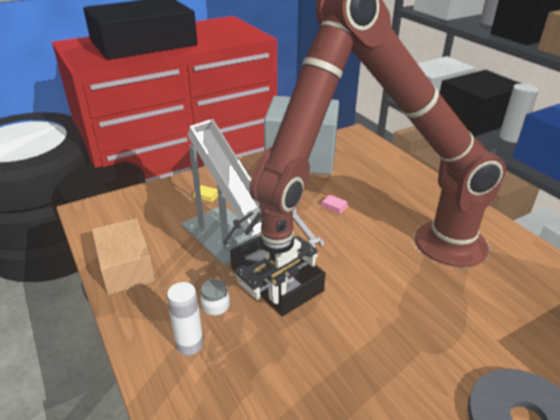

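View pics/top6.png

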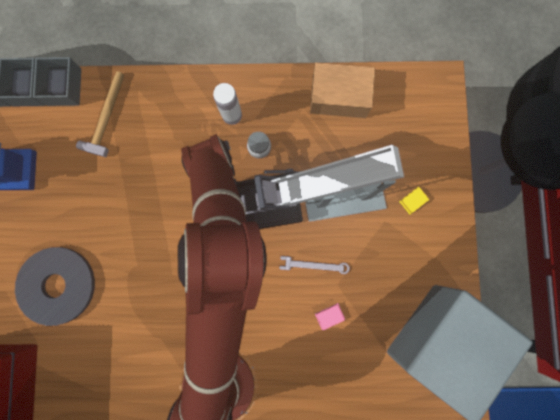

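View pics/wrist6.png

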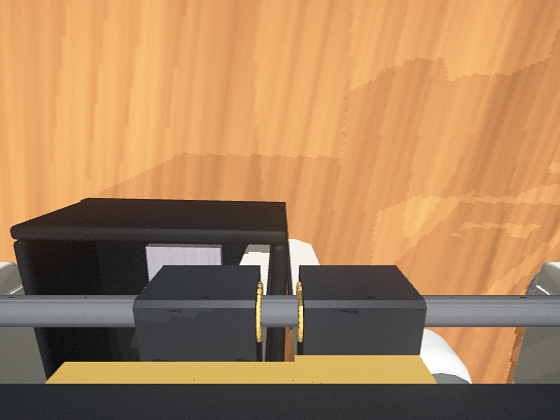

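The plunger is on its stop: the TCP no longer advances and the force climbs to 14.7 N. The chute is empty. I wait, ease the preload, then open slightly.

>>> {"fn": "jog_arm", "kwargs": {"steps": [[[0, 0, 0], [0, 0, 0], 1], [[0, 0, 0], [0, 0, 0], 1], [[0, 0, 0], [0, 0, 0], 1], [[0, 0, 0], [0, 0, 0], 1], [[0, 0, 0], [0, 0, 0], 1], [[0, 0, 0], [0, 0, 0], 1], [[0, 0, -0.1], [0, 0, 0], 1], [[0, 0, -0.1], [0, 0, 0], 1], [[0, 0, -0.05], [0, 0, 0], 1], [[0, 0, 0], [0, 0, 0], 1]]}}

```text
clock: 9.42
tcp_pos: [0.5593, -0.0264, 0.0391]
orientation: [[0.0, 0.985, 0.173], [0.008, 0.173, -0.985], [-1.0, 0.002, -0.008]]
force: [-1.7, 10.7, 1.5]
finger_gap: 0.086
```

>>> {"fn": "jog_arm", "kwargs": {"steps": [[[0, 0, 0], [0, 0, 0], 0.88], [[0, 0, 0], [0, 0, 0], 0.84], [[0, 0, 0], [0, 0, 0], 0.8], [[0, 0, 0], [0, 0, 0], 0.78], [[0, 0, 0], [0, 0, 0], 0.78]]}}

```text
clock: 9.83
tcp_pos: [0.5595, -0.0348, 0.0386]
orientation: [[-0.0, 0.986, 0.167], [-0.001, 0.167, -0.986], [-1.0, -0.001, 0.001]]
force: [-0.3, 0.7, -0.2]
finger_gap: 0.214
```

```bash
python3 chk.py 7 wrist scene
```

```text
tcp [ 0.5595 -0.0348  0.0386] F [-0.3  0.7 -0.2] yaw 9.61 Rx [-4.0e-04 -1.5e-03 -1.0e+00] gap 0.214
tray by grip in disp [-0.0531 -0.0002  0.0386] dyaw 0.12
togo tool cm [-0.    0.02 -0.69]
```

View pics/wrist7.png

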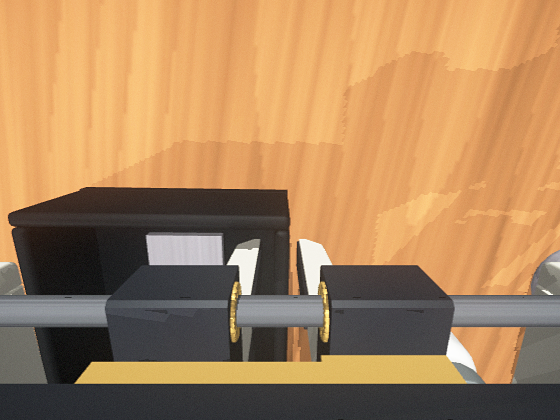

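The fingers are clear of the wall and the tray stayed put while the TCP relaxed 8 mm forward. I lift straight up.

>>> {"fn": "jog_arm", "kwargs": {"steps": [[[-0.5, 0, 0], [0, 0, 0], 0.78], [[-1, 0, 0], [0, 0, 0], 0.78], [[-1, 0, 0], [0, 0, 0], 0.78], [[-1.5, 0, 0], [0, 0, 0], 0.78], [[-1.5, 0, -1], [0, 0, 0], 0.78], [[-2, 0, -3], [0, 0, 0], 0.78], [[-2, 0, -4], [0, 0, 0], 0.78], [[-3, 0, -4], [0, 0, 0], 0.78], [[-3, 0, -4], [0, 0, 0], 0.78], [[-3, 0, -4], [0, 0, 0], 0.78], [[-3, 0, -4], [0, 0, 0], 0.78], [[0, 0, -4], [0, 0, 0], 0.78]]}}

```text
clock: 10.93
tcp_pos: [0.52, 0.2158, 0.2392]
orientation: [[0.011, 0.986, 0.166], [0.004, 0.166, -0.986], [-1.0, 0.012, -0.002]]
force: [1.3, 0.1, -0.2]
finger_gap: 0.218
```

>>> {"fn": "jog_arm", "kwargs": {"steps": [[[0, 0, -4], [0, 0, 0], 0.78], [[0, 0, -4], [0, 0, 0], 0.78], [[0, 0, -4], [0, 0, 0], 0.78], [[0, 0, -3], [0, 0, 0], 0.78], [[0, 0, 0], [0, 0, 0], 0.78], [[0, 0, 0], [0, 0, 0], 0.78]]}}

```text
clock: 11.43
tcp_pos: [0.4906, 0.364, 0.2335]
orientation: [[0.0, 0.985, 0.173], [0.002, 0.173, -0.985], [-1.0, 0.001, -0.002]]
force: [-0.1, -1.4, 0.6]
finger_gap: 0.222
```

```bash
python3 chk.py 8 scene top; python3 - <<'E'
from h import *
t=cv2.imread("pics/top8.png");s=cv2.imread("pics/scene8.png")
cv2.imwrite("pics/o8t.png",cv2.resize(t[90:240,190:350],None,fx=4,fy=4,interpolation=2));cv2.imwrite("pics/o8s.png",cv2.resize(s[180:340,160:350],None,fx=3.7,fy=3.7,interpolation=2))
E
```

```text
tcp [0.4906 0.364  0.2335] F [-0.1 -1.4  0.6] yaw 9.98 Rx [ 3.0e-04  1.7e-03 -1.0e+00] gap 0.222
tray by grip in disp [-0.4574 -0.0017  0.2335] dyaw 0.48
togo tool cm [-0.06 -0.16 39.74]
```

View pics/o8t.png

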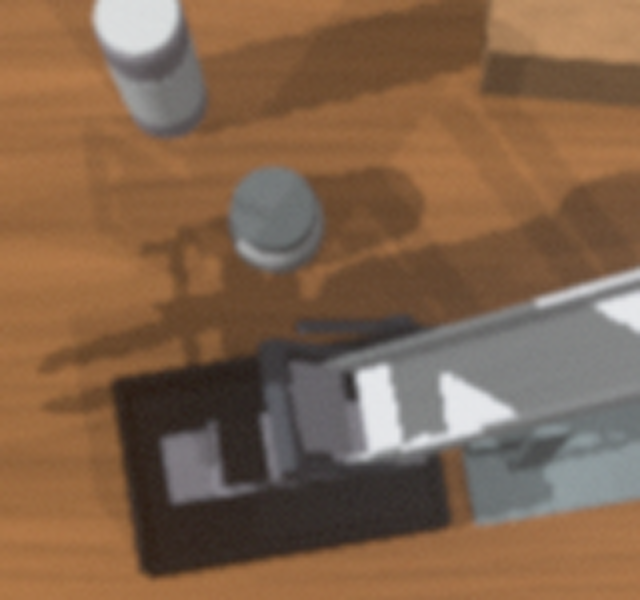

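View pics/o8s.png

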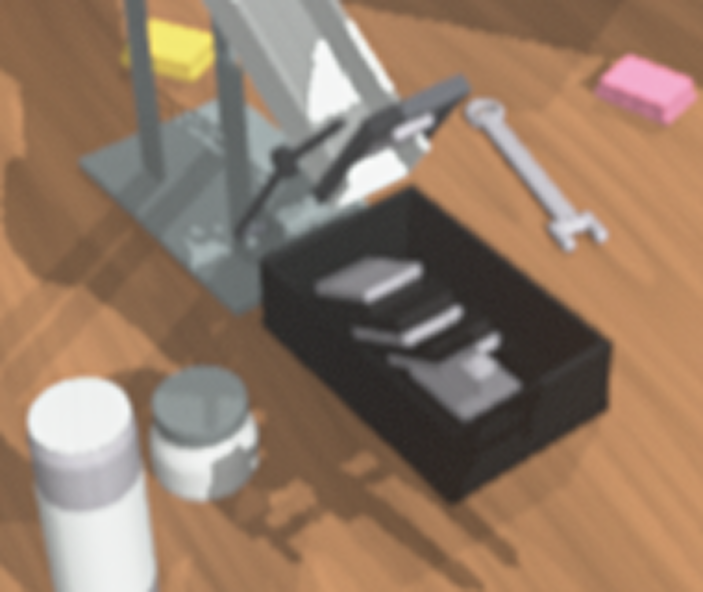

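```bash
python3 - <<'E'
from h import *
s=cv2.imread("pics/scene8.png")
a=cv2.resize(s[225:320,225:330],None,fx=6,fy=6,interpolation=2);a=(255*(a/255.)**.5).astype(np.uint8);cv2.imwrite("pics/p8.png",a)
c0=[.508,-.1254,-1.405]
for th in(70,90):
  print(fit_tray(s,c0,"scene",(225,220,335,325),th)[:2])
t=cv2.imread("pics/top8.png")
d=np.array([.518,-.1846,-1.405])
T=cv2.resize(t[160:250,200:330],None,fx=6,fy=6,interpolation=2)
S=cv2.resize(s[215:325,215:335],None,fx=5,fy=5,interpolation=2)
for n,I,o,k in(("top",T,(200,160),6),("scene",S,(215,215),5)):
  for p in (proj(n,tw(c0,box(.22,.14,.065)))-o+.5)*k:cv2.circle(I,tuple(map(int,p)),4,(0,255,0),1)
cv2.imwrite("pics/q8t.png",T);cv2.imwrite("pics/q8s.png",S)
E
```

```text
(array([ 0.51053622, -0.12577233, -1.43561013]), np.float64(0.7559289655259089))
(array([ 0.50985781, -0.1251843 , -1.42696707]), np.float64(0.8206779066563118))
```

View pics/p8.png

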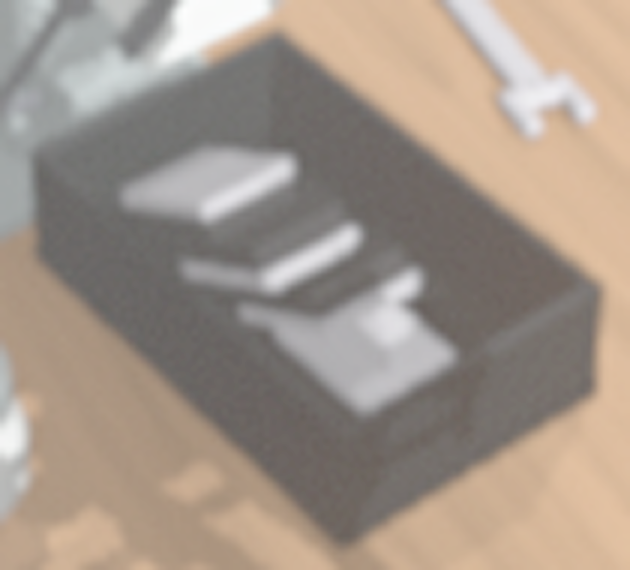

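View pics/q8t.png

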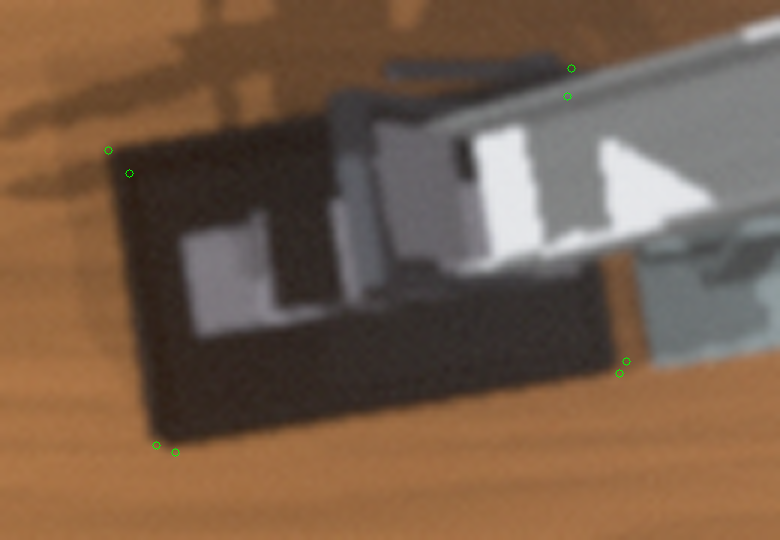

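View pics/q8s.png

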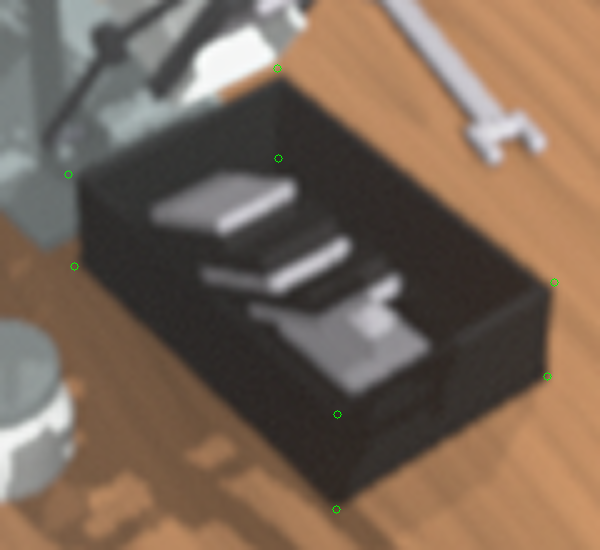

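Four pads are in the tray: one silver side up at the rear, two leaning with the dark side up, and one silver side up at the front. I check whether the tray shifted on release by comparing patches before and after.

```bash
python3 - <<'E'
from h import *
a=cv2.imread("pics/top6.png",0).astype(np.float32);b=cv2.imread("pics/top8.png",0).astype(np.float32)
for nm,(x0,y0,x1,y1) in dict(corner=(280,205,318,240),frontedge=(292,205,308,220),gate=(255,172,295,212),plate=(320,190,380,220)).items():
    for k in range(1):
        A=a[y0:y1,x0:x1].copy();best=[]
        w=np.eye(2,3,dtype=np.float32)
        cc,w=cv2.findTransformECC(A,b[y0-4:y1+4,x0-4:x1+4].copy(),np.array([[1,0,4],[0,1,4]],np.float32),cv2.MOTION_TRANSLATION,(3,200,1e-5),None,3)
        print(nm,(w[:,2]-4).round(2),round(cc,3))
E
```

```text
corner [0.06 0.11] 0.999
frontedge [0.04 0.21] 0.997
gate [-0.    0.21] 0.981
plate [-0.86 -0.17] 0.77
```

After release, the tray corner moved 0.1 px or less (about 0.3 mm), and so did the gate. I do one more stillness check over a second, then hand in.

>>> {"fn": "jog_arm", "kwargs": {"steps": [[[0, 0, 0], [0, 0, 0], 0.78], [[0, 0, 0], [0, 0, 0], 0.78], [[0, 0, 0], [0, 0, 0], 0.78], [[0, 0, 0], [0, 0, 0], 0.78], [[0, 0, 0], [0, 0, 0], 0.78], [[0, 0, 0], [0, 0, 0], 0.78], [[0, 0, 0], [0, 0, 0], 0.78], [[0, 0, 0], [0, 0, 0], 0.78], [[0, 0, 0], [0, 0, 0], 0.78], [[0, 0, 0], [0, 0, 0], 0.78], [[0, 0, 0], [0, 0, 0], 0.78], [[0, 0, 0], [0, 0, 0], 0.78]]}}

```text
clock: 12.53
tcp_pos: [0.4922, 0.3616, 0.2325]
orientation: [[0.0, 0.986, 0.168], [0.0, 0.168, -0.986], [-1.0, 0.0, -0.0]]
force: [-0.2, -0.4, 0.6]
finger_gap: 0.22
```

```bash
python3 chk.py 9 scene top; python3 - <<'E'
from h import *
for n,(x0,y0,x1,y1) in(("top",(195,165,318,240)),("scene",(222,222,335,325)),("scene",(160,270,240,360))):
    a,b=[cv2.imread(f"pics/{n}{i}.png",0).astype(np.float32) for i in(8,9)]
    cc,w=cv2.findTransformECC(a[y0:y1,x0:x1].copy(),b[y0:y1,x0:x1].copy(),np.eye(2,3,dtype=np.float32),cv2.MOTION_TRANSLATION,(3,200,1e-6),None,3);print(n,w[:,2],cc)
print(manip.job_done())
E
```

```text
tcp [0.4922 0.3616 0.2325] F [-0.2 -0.4  0.6] yaw 9.7 Rx [ 0.  0. -1.] gap 0.22
tray by grip in disp [-0.4551 -0.001   0.2325] dyaw 0.2
togo tool cm [-0.000e+00 -3.000e-02  3.951e+01]
top [-0.01457226 -0.00633327] 0.9998042206758714
scene [-0.02441517  0.00331832] 0.9995812729385303
scene [-0.04483894 -0.02292802] 0.9993289487685622
the job is handed in; nothing more can be done
None
```

The job is handed in at about 12.6 s. The tray holds all four pads, it was pressed against the plunger's stop, and the robot is clear of everything.

**What I did:** I gripped the tray by its side wall near the rear end and slid it under the chute lip. I pressed until the plunger reached its stop: the tool stopped advancing while the force rose from 4 to 15 N. I held it there while the pads slid in, then eased off, released and backed away.

**Last checks:**
- **Pads:** the chute is empty and four pads are visible in the tray, one of them partly hidden behind another. None is on the bench.
- **Tray and gate:** the camera patches at the tray's front corner and the gate shifted by at most about 0.2 px when I released. Over the following second the tray, can and jar moved less than 0.05 px.

**What was less certain:**
- **Plunger:** it is hidden under the tray, so "fully home" rests on the force and position at the stop and on the tray not moving afterwards.
- **Final position:** seen from above, the tray's front corner sits about 3 mm short of where my dispenser fit put it, which is within that fit's error.
- **Patch comparison:** the one on the dispenser's base plate matched poorly (correlation 0.77, probably from shadows), so I set it aside.

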